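# Swap the bottle and the jar between balance and stirrer

### The job

The tall bottle on the balance has been weighed and the squat jar on the stirrer has been mixed: swap them, so that the bottle stands upright in the middle of the stirrer's round plate and the jar upright in the middle of the balance's square pan. Set them down gently, never tip them over, and use the empty mat between the instruments for parking if you like. Leave everything else on the bench where it is.

Things in the scene. Friction and masses are not known exactly. Their poses are not given: they have to be found in the camera images.
- bottle: Tall plain white plastic bottle, round, 140 mm tall, about 0.18 to 0.35 kg. Body 58 mm diameter up to 95 mm height, then a shoulder narrowing to a 34 mm neck at 109 mm; screw cap 40 mm diameter from 112 to 140 mm. Origin: centre of its underside; z up along its axis. It starts on the balance.
- jar: Squat plain white plastic jar with a flush lid, a 62 mm diameter cylinder 70 mm tall, about 0.18 to 0.35 kg. Origin: centre of its underside; z up along its axis. It starts on the stirrer.
- balance_pan (a point): Centre of the top face of the balance's square steel pan (135 x 135 mm), 70 mm above the bench. The low white balance under it is fixed, 170 mm wide (y); it reaches 83 mm beyond the pan centre (+x) and 143 mm towards its keypad (-x). z up.
- stirrer_plate (a point): Centre of the top face of the stirrer's round white plate (135 mm diameter), 95 mm above the bench. The grey stirrer under it is fixed, 160 mm wide (y); it reaches 78 mm beyond the plate centre (+x) and 162 mm towards its knobs (-x). z up.
- mat: Thin dark rubber mat lying empty on the bench between the instruments, 150 x 150 mm, 3 mm thick, fixed. Origin: centre of its underside.
- beaker: Bystander: open glass beaker, 72 mm across, 90 mm tall. Origin: centre of its underside.
- vial: Bystander: narrow white sample vial standing upright, 36 mm across, 68 mm tall. Origin: centre of its underside.
- dish: Bystander: clear flat culture dish, 90 mm across, 18 mm high. Origin: centre of its underside.
- tip_box: Bystander: blue box, 120 x 85 x 55 mm high. Origin: centre of its underside.
- marker: Bystander: black marker pen with a grey cap lying along its x, 132 mm long, 15 mm thick. Origin: near its middle, underside.
- spatula: Bystander: spatula lying along its x, 180 mm long. Origin: underside, on its length.
- balance: The balance itself (see its pan). Origin: on the bench, under the pan centre; x away from its keypad.
- stirrer: The stirrer itself (see its plate). Origin: on the bench, under the plate centre; x away from its knobs.
Not all that is in view belongs to the job. What is shaped like the jar but brown, green or turquoise is not meant.

How it is judged:
At the end, for the whole second after the job is handed in: The bottle stands at rest and upright (within 0.1 rad) on the stirrer's plate, its centre within 30 mm of the plate's centre, and the jar stands likewise on the balance's pan, its centre within 30 mm of the pan's centre (horizontal distance between bottle and stirrer_plate below 0.03 m and z of bottle in the frame of stirrer_plate between -0.006 and 0.006 m and angle between each of bottle, jar's own z axis and vertical below 0.1 rad and linear speed of each of bottle, jar below 0.02 m/s and angular speed of each of bottle, jar below 0.2 rad/s and horizontal distance between jar and balance_pan below 0.03 m and z of jar in the frame of balance_pan between -0.006 and 0.006 m); the robot touches nothing.
It fails at once if the bottle or the jar is tipped by more than 0.6 rad (angle between any of bottle, jar's own z axis and vertical above 0.6 rad).
It fails at once if the bottle or the jar is pushed down hard on an instrument or the mat (more than 60 N) (contact force between any of bottle, jar and balance above 60 N or contact force between any of bottle, jar and stirrer above 60 N or contact force between any of bottle, jar and mat above 60 N).
It fails at once if the bottle or the jar is dropped (moves faster than 0.6 m/s while the fingers do not touch it: a fall of about 20 mm) ((contact force between the fingers and bottle below 0.1 N and linear speed of bottle above 0.6 m/s) or (contact force between the fingers and jar below 0.1 N and linear speed of jar above 0.6 m/s)).
It fails at once if a bystander (beaker, vial, dish, blue box, marker, spatula) is moved by more than 30 mm (distance of any of beaker, vial, dish, tip_box, marker, spatula from where it was at the start of the episode above 0.03 m).
It also fails if it takes over 72 s, if anything falls off the work surface, if the arm or the gripper's body presses on something with over 40 N, if the wrist force passes 120 N, or if a joint passes its speed limit or range.

### The arm

A 7-joint arm with a two-finger parallel gripper is mounted at the origin on the work surface. World frame = base frame: x ahead of the robot, y to its left, z up, the work surface at z = 0. Lengths are in m, angles in rad, forces in N, time in s.
With the tool pointing down it reaches from about 0.4 to 0.875 m from the base axis. Payload 6.5 kg.
Tool frame: the origin (TCP) lies on the mounting face of the last link; the fingertips stand 166 mm ahead of it and the grasp point (between the pads) lies 147 mm ahead of it; z points along the fingers, y is the line along which they close (so a half turn about z gives the same grasp; the last joint's range is limited). The gripper opens to 88 mm and grips with 3 to 60 N. Pads are 18 mm wide; open, the fingers measure 123 mm over their backs; the gripper's body (75 mm by 187 mm) begins 45 mm behind the grasp point.
Start: joints at [-1.411, 0.536, -0.004, 1.538, 0.003, 1.067, -0.071], TCP at [0.146, 0.633, 0.405] pointing down, gripper open.
Joint ranges: [-2.7, 2.7], [-0.37, 2.16], [-1.27, 1.26], [0.24, 2.4], [-1.31, 4.45], [0.19, 1.91], [-2.76, 2.76]. Speed limits (rad/s): [2.39, 2.39, 3.14, 3.14, 3.14, 3.14, 3.14].

### API

Orientations are given as a rotation vector (axis times angle).
In Python, from rig import monitor, optics, env gives the robot as it stands.
- The arm moves only by the tool jog_arm, never from a script. Its argument "steps" is a list of rows, each a list of 4 numbers: the shift along the tool's x, y, z each as a share of 25 mm, from -1 to 1, then the turn about the tool's z as a share of pi rad, from -1 to 1. A call has exactly 10 rows; each row shifts and turns the commanded pose from where the row before left it, along the tool's axes as they then stand; what a row does not reach is not made up. A row lasts 1/12 s, in which the tool goes at most 41.7 mm and 7.16 degrees, less where a joint would pass 70% of its speed; a pose out of reach is approached as far as the arm can. A call with a number of a shift or a turn outside -1 to 1 is refused whole. A call with a gripper value outside its range is refused whole. "gripper" is the opening, from -1 (shut) to 1 (fully open), set as the call begins (left out, the last holds). The fingers move at their own pace and stop on an object; "grip_force" is the grip in N (left out, the last holds). Time passes only in rows, so rows that do not move let the fingers close, or fill a call up. It gives the time, the measured TCP pose, the force, the opening and the grip force at its end, in the units of the state.
- monitor.read_state(): the state, without advancing time (a new reading comes with each control period).
- optics.grab_frame(name): name is "scene" or "top" or "wrist"; returns the picture (384x512x3 uint8, red, green, blue); there is no depth.
- optics.calibration(name): a dict with "vertical_fov" (degrees; the focal length in pixels is half the picture's height over the tangent of half this angle, whatever the lens; pixels are square), "cx", "cy" (the principal point, pixels), "R" (3x3) and "t" (3): a world point X has camera coordinates R X + t; the wrist camera has in their place "mount" (4x4, takes a point from camera to tool coordinates, whose origin is the TCP and whose axes are the flange's). Camera axes: x right, y down, z forward; pixel columns grow to the right and rows downward; lengths in m; the calibration is good to about 2 mm. A picture is of the moment at which its call begins: read the wrist's pose just before it. calibration takes no time and is no camera call.
- env.sign_off(): hands the job in; it is judged then, once.
The state is a dict: "time": time; "joint_positions": joint angles; "qvel": joint speeds; "tau": joint torques, N m; "tool_pos": TCP position; "tool_rot": TCP orientation; "ft_force": force on the tool from outside, world axes, zero at the start; "torque": the same for the moment, N m; "gripper_width": finger opening in m; "gripper_force": force on a finger pad.
Only numpy, scipy, OpenCV 4.12 (cv2) and the standard library are available. Lean on these libraries where they do the work, as an engineer would, in place of code of your own. Each camera call takes 0.05 s, during which the arm holds its last target. There are 200 camera calls.

## Working session

There is one attempt and no reset: what is moved stays moved. The work goes in short steps, Python scripts to look and compute and a tool call to move; the robot and the scene stay as the last step left them, time stands still between calls to the robot, and variables do not carry over. Pictures are saved under pics/ and viewed, at most 10 in all, crops included, and the job is handed in when it is done.

Besides the shell and the picture viewer there is one more tool, called after "Call:" as name([rows], argument=value, ...), one row to a line, values as JSON. jog_arm: Moves the arm, as the interface text tells. Shift numbers are shares of 25 mm and turn numbers shares of pi rad, none past 1 either way. Its arguments: {"type":"object","properties":{"steps":{"type":"array"},"gripper":{"type":"number"},"grip_force":{"type":"number"}},"required":["steps"]}

```bash
mkdir -p pics
python3 - <<'E'
from rig import monitor, optics
import cv2, numpy as np
s=monitor.read_state()
for k in("time","tool_pos","tool_rot","ft_force","gripper_width"):print(k,s[k])
ims=[optics.grab_frame(n) for n in("scene","top")]
for n,i in zip(("scene","top"),ims):
  cv2.imwrite(f"pics/{n}0.png",i[...,::-1]); print(n,optics.calibration(n))
print(optics.calibration("wrist"))
E
```

```text
time 0.0
tool_pos [0.14546651 0.6331886  0.40384597]
tool_rot [-3.53942629e-01 -3.12150229e+00  2.69020518e-03]
ft_force [-0.40219065 -0.2322789  -0.11347539]
gripper_width 0.08831001090838102
scene {'vertical_fov': 43.39015796297811, 'cx': 255.43459124821752, 'cy': 193.0938265172103, 'R': array([[-0.60551079,  0.79582425, -0.0045214 ],
       [ 0.55612245,  0.41905364, -0.71771991],
       [-0.5692842 , -0.4371016 , -0.69631723]]), 't': array([ 0.32702551, -0.21654935,  1.79416664])}
top {'vertical_fov': 45.74295180406236, 'cx': 258.31938750336496, 'cy': 194.9541420258628, 'R': array([[ 0.01416209, -0.99989791, -0.00189637],
       [-0.97609831, -0.01341361, -0.21691511],
       [ 0.21686753,  0.00492302, -0.97618863]]), 't': array([0.01100888, 0.54188426, 1.53120315])}
{'vertical_fov': 61.45241872009225, 'cx': 251.63112354946693, 'cy': 198.11857292046727, 'mount': array([[ 8.84193089e-04, -9.59086847e-01, -2.83110648e-01,
         7.41615297e-02],
       [ 9.99999104e-01,  1.13253238e-03, -7.13518261e-04,
         3.66818488e-04],
       [ 1.00495796e-03, -2.83109763e-01,  9.59086989e-01,
         2.00645402e-02],
       [ 0.00000000e+00,  0.00000000e+00,  0.00000000e+00,
         1.00000000e+00]])}
```

View pics/scene0.png

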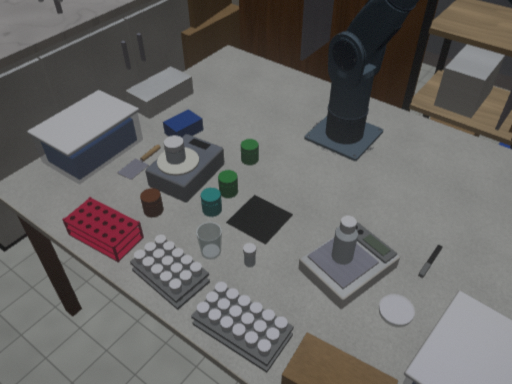

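View pics/top0.png

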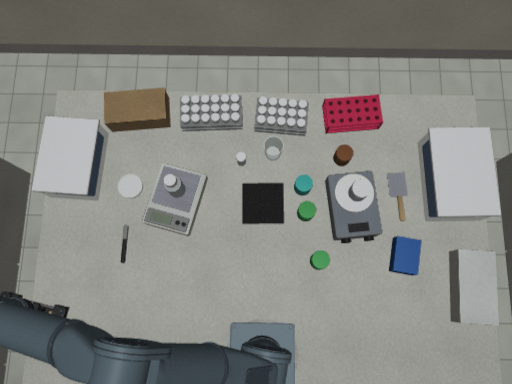

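The top view shows the bottle at about (171,183) on the balance and the jar at about (361,188) on the stirrer. The mat is at (263,203), with green and turquoise decoys near it. I'll enlarge both instruments.

Run:
```python
import cv2,numpy as np
t=cv2.imread("pics/top0.png");s=cv2.imread("pics/scene0.png")
f=lambda i,x,y:cv2.resize(i[y:y+75,x:x+100],(400,300),interpolation=cv2.INTER_CUBIC)
cv2.imwrite("pics/m.png",np.vstack([np.hstack([f(t,130,160),f(t,310,160)]),np.hstack([f(s,300,213),f(s,140,130)])]))
```

```text
(no output)
```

View pics/m.png

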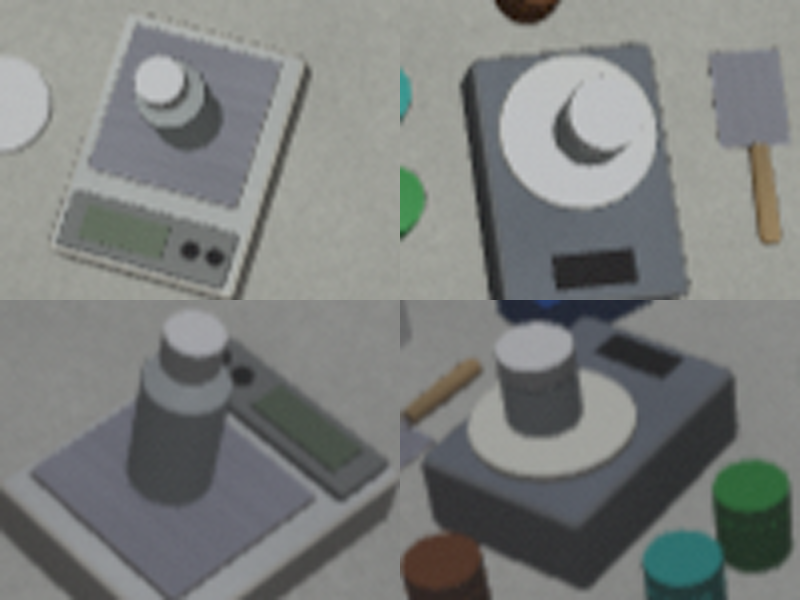

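Montage, top-left tile: cap at (160,80), pan corners at (133,25), (283,68), (240,207) and (88,168). Top-right tile: plate ellipse at (578,131), jar lid at about (608,112). Bottom tiles (scene camera): cap at (195,333), pan left and right corners at (32,470) and (315,497), plate at (553,422), lid at (537,347).

```bash
cat > h.py <<'E'
import numpy as np
from rig import optics
from scipy.spatial.transform import Rotation as Ro
def cam(n):
    c=optics.calibration(n); return c
def ray(c,u,v):
    f=192/np.tan(np.radians(c["vertical_fov"])/2)
    d=np.array([(u-c["cx"])/f,(v-c["cy"])/f,1.]); return d
def plane(n,u,v,z):
    c=cam(n); o=-c["R"].T@c["t"]; d=c["R"].T@ray(c,u,v); return o+d*(z-o[2])/d[2]
def proj(n,X):
    c=cam(n);f=192/np.tan(np.radians(c["vertical_fov"])/2);p=c["R"]@np.asarray(X)+c["t"];return p[:2]/p[2]*f+[c["cx"],c["cy"]]
E
python3 - <<'E'
from h import *
np.set_printoptions(precision=4,suppress=True)
q=lambda n,ox,oy,x,y,z:plane(n,ox+x/4-.375,oy+y/4-.375,z)
print("bottle",q("top",130,160,160,80,.21),q("scene",300,213,195,33,.21))
print("jar",q("top",310,160,208,112,.165),q("scene",140,130,137,47,.165))
print("plate",q("top",310,160,178,131,.095),q("scene",140,130,153,122,.095))
P=np.array([q("top",130,160,*c,.07) for c in[(133,25),(283,68),(240,207),(88,168)]])
print("pan",P.mean(0),np.linalg.norm(P-np.roll(P,1,0),axis=1)); e=P[0]-P[3]+P[1]-P[2]; print("yaw",np.arctan2(e[1],e[0]))
print("pan scene mid",(q("scene",300,213,32,170,.07)+q("scene",300,213,315,197,.07))/2)
print("mat",plane("top",263,203,.003)[:2])
for n,u,v,z in[("beaker",274,149,.05),("vial",241,158,.068),("turq",304,184,.07),("green",307,211,.07),("green2",320,260,.07),("dish",130,186,.018)]: print(n,plane("top",u,v,z)[:2])
E
```

```text
bottle [0.5543 0.3006 0.21  ] [0.5559 0.3034 0.21  ]
jar [ 0.5474 -0.3191  0.165 ] [ 0.548  -0.3124  0.165 ]
plate [ 0.5473 -0.3089  0.095 ] [ 0.5508 -0.3037  0.095 ]
pan [0.5577 0.3051 0.07  ] [0.1328 0.1389 0.1282 0.1371]
yaw -0.2444108586890507
pan scene mid [0.5608 0.3097 0.07  ]
mat [0.5247 0.0015]
beaker [ 0.7139 -0.0354]
vial [0.6729 0.0817]
turq [ 0.5807 -0.1403]
green [ 0.4851 -0.1499]
green2 [ 0.3181 -0.1921]
dish [0.5776 0.4819]
```

Call:
jog_arm([
  [0, 0, 0, -0.036],
  [0, 0, 0, -0.036],
  [-0.5, -0.4, 0, 0],
  [-0.9, -0.75, 0, 0],
  [-0.9, -0.75, 0, 0],
  [-0.9, -0.75, 0, 0],
  [-0.9, -0.75, 0, 0],
  [-0.9, -0.75, 0, 0],
  [-0.9, -0.75, 0, 0],
  [-0.5, -0.4, 0, 0],
], gripper=1, grip_force=25)

```text
time: 0.93
tool_pos: [0.3096, 0.4971, 0.4046]
tool_rot: [0.013, 3.14, -0.003]
ft_force: [-0.1, -0.9, 0.4]
gripper_width: 0.0882
gripper_force: 0.0
```

Call:
jog_arm([
  [-1, -0.8, 0, 0],
  [-1, -0.8, 0, 0],
  [-1, -0.8, 0, 0],
  [-1, -0.8, 0, 0],
  [-1, -0.8, 0, 0],
  [-1, -0.8, 0, 0],
  [-1, -0.8, 0, 0],
  [-1, -0.8, 0, 0],
  [-1, -0.8, 0, 0],
  [-0.8, -0.6, 0, 0],
])

```text
time: 1.77
tool_pos: [0.5528, 0.3021, 0.4046]
tool_rot: [0.01, 3.141, -0.002]
ft_force: [0.9, 0.1, 0.4]
gripper_width: 0.0881
gripper_force: 0.0
```

Run:
```python
from h import *
from rig import monitor
import cv2
s=monitor.read_state();i=optics.grab_frame("wrist");cv2.imwrite("pics/w1.png",i[...,::-1])
c=cam("wrist");M=c["mount"];R=Ro.from_rotvec(s["tool_rot"]).as_matrix();o=R@M[:3,3]+s["tool_pos"]
print(s["time"],s["tool_pos"],s["tool_rot"]);print("cam",o)
Rc=R@M[:3,:3];f=192/np.tan(np.radians(c["vertical_fov"])/2)
for P in [(.555,.302,.21),(.559,.307,.07)]:
  p=Rc.T@(np.array(P)-o);print(p[:2]/p[2]*f+[c["cx"],c["cy"]])
```

```text
1.7667 [0.55280886 0.30214846 0.40458883] [ 1.04893666e-02  3.14112396e+00 -2.49057475e-03]
cam [0.47876064 0.30317471 0.38449439]
[251.09404771 238.59328049]
[256.65616431 185.98343563]
```

View pics/w1.png

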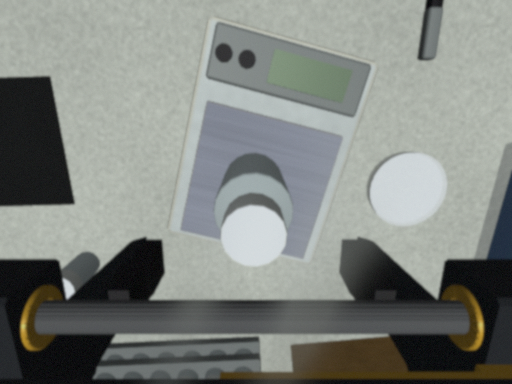

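The wrist view puts the cap at (253,236), where I predicted (251,239). That is about 1 mm off, so I'll descend and grip.

Call:
jog_arm([
  [0, 0.04, 0.6, 0],
  [0, 0, 0.6, 0],
  [0, 0, 0.6, 0],
  [0, 0, 0.4, 0],
  [0, 0, 0.15, 0],
  [0, 0, 0, 0],
  [0, 0, 0, 0],
  [0, 0, 0, 0],
  [0, 0, 0, 0],
  [0, 0, 0, 0],
])

```text
time: 2.65
tool_pos: [0.5508, 0.3073, 0.3467]
tool_rot: [-0.0, 3.141, 0.001]
ft_force: [-1.1, -0.3, -0.4]
gripper_width: 0.0881
gripper_force: 0.0
```

Call:
jog_arm([
  [0, 0, 0, 0],
  [0, 0, 0, 0],
  [0, 0, 0, 0],
  [0, 0, 0, 0],
  [0, 0, 0, 0],
  [0, 0, 0, 0],
  [0, 0, 0, 0],
  [0, 0, 0, 0],
  [0, 0, 0, 0],
  [0, 0, 0, 0],
], gripper=-1, grip_force=30)

```text
time: 3.48
tool_pos: [0.5507, 0.3069, 0.3459]
tool_rot: [0.0, -3.142, 0.001]
ft_force: [0.1, -1.3, 0.3]
gripper_width: 0.039
gripper_force: 30.0
```

Call:
jog_arm([
  [0, 0, -0.1, 0],
  [0, 0, -0.3, 0],
  [0, 0, -0.4, 0],
  [0, 0, -0.4, 0],
  [0, 0, -0.4, 0],
  [0, 0, -0.4, 0],
  [0, -0.2, -0.3, 0],
  [0, -0.4, -0.1, 0],
  [0.1, -0.6, 0, 0],
  [0.1, -0.7, 0, 0],
])

```text
time: 4.32
tool_pos: [0.5455, 0.2588, 0.4062]
tool_rot: [-0.002, 3.141, 0.0]
ft_force: [-0.2, -0.4, -2.6]
gripper_width: 0.039
gripper_force: 30.0
```

Call:
jog_arm([
  [0.1, -0.8, 0, 0],
  [0.1, -0.8, 0, 0],
  [0.1, -0.8, 0, 0],
  [0.1, -0.8, 0, 0],
  [0.1, -0.8, 0, 0],
  [0.1, -0.8, 0, 0],
  [0.1, -0.8, 0, 0],
  [0.1, -0.8, 0, 0],
  [0, -0.8, 0, 0],
  [0, -0.8, 0, 0],
])

```text
time: 5.15
tool_pos: [0.5251, 0.0576, 0.406]
tool_rot: [-0.001, -3.141, 0.001]
ft_force: [0.5, -1.0, -2.1]
gripper_width: 0.039
gripper_force: 30.0
```

Call:
jog_arm([
  [0, -0.7, 0, 0],
  [0, -0.6, 0, 0],
  [0, -0.4, 0.2, 0],
  [0, -0.2, 0.4, 0],
  [0, 0, 0.7, 0],
  [0, 0, 0.9, 0],
  [0, 0, 0.9, 0],
  [0, 0, 0.7, 0],
  [0, 0, 0.4, 0],
  [0, 0, 0.2, 0],
])

```text
time: 5.98
tool_pos: [0.525, 0.0125, 0.294]
tool_rot: [0.002, -3.138, 0.0]
ft_force: [0.2, 0.3, -1.8]
gripper_width: 0.0392
gripper_force: 30.0
```

Call:
jog_arm([
  [0, 0, 0.1, 0],
  [0, 0, 0.1, 0],
  [0, 0, 0.1, 0],
  [0, 0, 0.1, 0],
  [0, 0, 0.05, 0],
  [0, 0, 0.05, 0],
  [0, 0, 0.04, 0],
  [0, 0, 0.03, 0],
  [0, 0, 0, 0],
  [0, 0, 0, 0],
])

```text
time: 6.82
tool_pos: [0.5258, 0.0121, 0.2818]
tool_rot: [-0.001, 3.142, -0.0]
ft_force: [-0.1, -0.3, -2.8]
gripper_width: 0.0394
gripper_force: 30.0
```

Call:
jog_arm([
  [0, 0, 0.04, 0],
  [0, 0, 0.02, 0],
  [0, 0, 0.02, 0],
  [0, 0, 0.02, 0],
  [0, 0, 0, 0],
  [0, 0, 0, 0],
  [0, 0, 0, 0],
  [0, 0, 0, 0],
  [0, 0, 0, 0],
  [0, 0, 0, 0],
])

```text
time: 7.65
tool_pos: [0.5258, 0.0122, 0.2793]
tool_rot: [-0.001, 3.142, 0.0]
ft_force: [0.4, 0.3, -3.0]
gripper_width: 0.0391
gripper_force: 30.0
```

Call:
jog_arm([
  [0, 0, 0.02, 0],
  [0, 0, 0.02, 0],
  [0, 0, 0.02, 0],
  [0, 0, 0.02, 0],
  [0, 0, 0, 0],
  [0, 0, 0, 0],
  [0, 0, 0, 0],
  [0, 0, 0, 0],
  [0, 0, 0, 0],
  [0, 0, 0, 0],
])

```text
time: 8.48
tool_pos: [0.5268, 0.0119, 0.2787]
tool_rot: [-0.0, 3.138, 0.0]
ft_force: [-0.8, -2.3, 10.6]
gripper_width: 0.0387
gripper_force: 29.8
```

Contact on the mat (about 13 N). Releasing and retreating upward.

Call:
jog_arm([
  [0, 0, 0, 0],
  [0, 0, 0, 0],
  [0, 0, 0, 0],
  [0, 0, 0, 0],
  [0, 0, 0, 0],
  [0, 0, 0, 0],
  [0, 0, 0, 0],
  [0, 0, 0, 0],
  [0, 0, -0.2, 0],
  [0, 0, -0.4, 0],
], gripper=1)

```text
time: 9.32
tool_pos: [0.5253, 0.0122, 0.2919]
tool_rot: [0.001, -3.139, 0.0]
ft_force: [0.4, 0.8, 0.1]
gripper_width: 0.0884
gripper_force: 0.0
```

Call:
jog_arm([
  [0, 0, -0.8, 0],
  [0, 0, -0.9, 0],
  [0, 0, -0.9, 0],
  [0, 0, -0.9, 0],
  [0, 0, -0.5, 0],
  [0, -0.4, -0.4, 0],
  [0, -0.8, 0, 0],
  [0, -1, 0, 0],
  [0, -1, 0, 0],
  [-0.1, -1, 0, 0],
])

```text
time: 10.15
tool_pos: [0.5276, -0.0947, 0.4027]
tool_rot: [0.0, -3.141, 0.0]
ft_force: [-0.3, -0.0, -0.8]
gripper_width: 0.0881
gripper_force: 0.0
```

Call:
jog_arm([
  [-0.1, -1, 0, 0],
  [-0.1, -1, 0, 0],
  [-0.1, -1, 0, 0],
  [-0.1, -1, 0, 0],
  [-0.1, -1, 0, 0],
  [-0.1, -1, 0, 0],
  [-0.1, -1, 0, 0],
  [-0.1, -0.9, 0, 0],
  [0, -0.5, 0, 0],
  [0, 0, 0, 0],
])

```text
time: 10.98
tool_pos: [0.547, -0.3064, 0.4024]
tool_rot: [-0.007, -3.141, 0.003]
ft_force: [-0.1, 0.2, -0.5]
gripper_width: 0.0881
gripper_force: 0.0
```

```bash
cat >> h.py <<'E'
def wcam():
    from rig import monitor
    s=monitor.read_state();i=optics.grab_frame("wrist")
    c=cam("wrist");M=c["mount"];R=Ro.from_rotvec(s["tool_rot"]).as_matrix();o=R@M[:3,3]+s["tool_pos"];Rc=R@M[:3,:3]
    def wp(u,v,z):
        d=Rc@ray(c,u,v);return o+d*(z-o[2])/d[2]
    f=192/np.tan(np.radians(c["vertical_fov"])/2)
    def pr(P):
        p=Rc.T@(np.array(P)-o);return p[:2]/p[2]*f+[c["cx"],c["cy"]]
    return s,i,wp,pr
E
python3 - <<'E'
from h import *
import cv2
s,i,wp,pr=wcam();cv2.imwrite("pics/w2.png",i[...,::-1])
print(s["time"],s["tool_pos"],s["ft_force"]);print(pr((.548,-.316,.165)),pr((.549,-.306,.095)))
t=optics.grab_frame("top");cv2.imwrite("pics/top2.png",t[...,::-1])
import pickle
E
```

```text
10.9833 [ 0.54703089 -0.30643808  0.40236388] [-0.08492857  0.2442747  -0.48481527]
[238.2223183  213.13167968] [252.3561366  189.26636763]
```

View pics/w2.png

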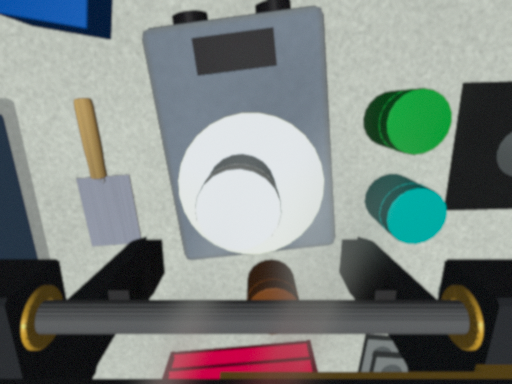

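The wrist view shows the plate centred at (251,183) and the lid at (238,209). That puts the jar at about (0.546, -0.316) and the plate at about (0.546, -0.307).

Call:
jog_arm([
  [0, -0.3, 0, 0],
  [0, -0.1, 0.3, 0],
  [0, 0, 0.7, 0],
  [0, 0, 0.8, 0],
  [0, 0, 0.8, 0],
  [0, 0, 0.7, 0],
  [0, 0, 0.6, 0],
  [0, 0, 0.4, 0],
  [0, 0, 0.2, 0],
  [0, 0, 0, 0],
])

```text
time: 11.92
tool_pos: [0.5482, -0.3123, 0.2886]
tool_rot: [0.002, -3.14, -0.001]
ft_force: [-0.2, -0.8, 0.5]
gripper_width: 0.0879
gripper_force: 0.0
```

Call:
jog_arm([
  [0.06, -0.15, 0, 0],
  [0, 0, 0, 0],
  [0, 0, 0, 0],
  [0, 0, 0, 0],
  [0, 0, 0, 0],
  [0, 0, 0, 0],
  [0, 0, 0, 0],
  [0, 0, 0, 0],
  [0, 0, 0, 0],
  [0, 0, 0, 0],
])

```text
time: 12.75
tool_pos: [0.5469, -0.3165, 0.2897]
tool_rot: [0.001, -3.142, -0.0]
ft_force: [-0.4, 0.2, -0.5]
gripper_width: 0.0881
gripper_force: 0.0
```

Call:
jog_arm([
  [0, 0, 0, 0],
  [0, 0, 0, 0],
  [0, 0, 0, 0],
  [0, 0, 0, 0],
  [0, 0, 0, 0],
  [0, 0, 0, 0],
  [0, 0, 0, 0],
  [0, 0, 0, 0],
  [0, 0, 0, 0],
  [0, 0, 0, 0],
], gripper=-1)

```text
time: 13.58
tool_pos: [0.5469, -0.3166, 0.2897]
tool_rot: [-0.001, 3.142, -0.0]
ft_force: [0.3, -0.4, -0.5]
gripper_width: 0.0611
gripper_force: 30.0
```

Call:
jog_arm([
  [0, 0, -0.1, 0],
  [0, 0, -0.3, 0],
  [0, 0, -0.5, 0],
  [0, 0, -0.7, 0],
  [0, 0, -0.8, 0],
  [0, 0, -0.8, 0],
  [0, 0, -0.8, 0],
  [0, 0, -0.7, 0],
  [0, 0.2, -0.4, 0],
  [0, 0.4, -0.2, 0],
])

```text
time: 14.42
tool_pos: [0.5467, -0.3025, 0.4247]
tool_rot: [0.003, 3.139, -0.003]
ft_force: [0.4, -0.4, -3.4]
gripper_width: 0.0613
gripper_force: 29.9
```

Call:
jog_arm([
  [0, 0.6, 0, 0],
  [0, 0.8, 0, 0],
  [0, 0.8, 0, 0],
  [0, 0.8, 0, 0],
  [0, 0.8, 0, 0],
  [0, 0.8, 0, 0],
  [0, 0.8, 0, 0],
  [0, 0.8, 0, 0],
  [0, 0.8, 0, 0],
  [0, 0.8, 0, 0],
])

```text
time: 15.25
tool_pos: [0.5459, -0.1037, 0.421]
tool_rot: [0.003, -3.139, -0.001]
ft_force: [-1.1, 0.4, -3.0]
gripper_width: 0.0615
gripper_force: 29.9
```

Call:
jog_arm([
  [0, 0.8, 0, 0],
  [0, 0.8, 0, 0],
  [0, 0.8, 0, 0],
  [0, 0.8, 0, 0],
  [0, 0.8, 0, 0],
  [0, 0.8, 0, 0],
  [0, 0.8, 0, 0],
  [0, 0.8, 0, 0],
  [0, 0.8, 0, 0],
  [0, 0.8, 0, 0],
])

```text
time: 16.08
tool_pos: [0.5452, 0.0959, 0.421]
tool_rot: [0.004, -3.139, 0.0]
ft_force: [0.4, 0.2, -3.2]
gripper_width: 0.0614
gripper_force: 29.9
```

Call:
jog_arm([
  [-0.1, 1, 0, 0],
  [-0.1, 1, 0, 0],
  [-0.1, 1, 0, 0],
  [-0.1, 1, 0, 0],
  [0, 1, 0, 0],
  [0, 1, 0, 0],
  [0, 0.9, 0, 0],
  [0, 0.7, 0, 0],
  [0, 0.4, 0, 0],
  [0, 0.1, 0, 0],
])

```text
time: 16.92
tool_pos: [0.5548, 0.299, 0.421]
tool_rot: [0.007, -3.139, -0.001]
ft_force: [-1.1, -0.3, -2.6]
gripper_width: 0.0613
gripper_force: 29.9
```

Call:
jog_arm([
  [0, 0, 0, 0],
  [0, 0, 0.2, 0],
  [0, 0, 0.5, 0],
  [0, 0, 0.8, 0],
  [0, 0, 0.9, 0],
  [0, 0, 0.9, 0],
  [0, 0, 0.7, 0],
  [0, 0, 0.4, 0],
  [0, 0, 0.2, 0],
  [0, 0, 0, 0],
])

```text
time: 17.75
tool_pos: [0.5565, 0.2951, 0.306]
tool_rot: [-0.001, -3.14, 0.002]
ft_force: [-0.1, 0.8, -2.9]
gripper_width: 0.0613
gripper_force: 29.9
```

Call:
jog_arm([
  [0, 0.2, 0.2, 0],
  [0, 0.2, 0.3, 0],
  [0, 0, 0.3, 0],
  [0, 0, 0.25, 0],
  [0, 0, 0.15, 0],
  [0, 0, 0.1, 0],
  [0, 0, 0.1, 0],
  [0, 0, 0.05, 0],
  [0, 0, 0, 0],
  [0, 0, 0, 0],
])

```text
time: 18.58
tool_pos: [0.5568, 0.3059, 0.2711]
tool_rot: [-0.0, 3.141, 0.0]
ft_force: [-0.6, -0.4, -2.0]
gripper_width: 0.0613
gripper_force: 29.9
```

Call:
jog_arm([
  [0, 0, 0.05, 0],
  [0, 0, 0.05, 0],
  [0, 0, 0.04, 0],
  [0, 0, 0.03, 0],
  [0, 0, 0.03, 0],
  [0, 0, 0.02, 0],
  [0, 0, 0, 0],
  [0, 0, 0, 0],
  [0, 0, 0, 0],
  [0, 0, 0, 0],
])

```text
time: 19.42
tool_pos: [0.5567, 0.3059, 0.2655]
tool_rot: [-0.001, 3.142, 0.0]
ft_force: [1.3, 0.2, -3.1]
gripper_width: 0.0616
gripper_force: 29.9
```

Call:
jog_arm([
  [0, 0, 0.02, 0],
  [0, 0, 0.02, 0],
  [0, 0, 0.02, 0],
  [0, 0, 0, 0],
  [0, 0, 0, 0],
  [0, 0, 0, 0],
  [0, 0, 0, 0],
  [0, 0, 0, 0],
  [0, 0, 0, 0],
  [0, 0, 0, 0],
])

```text
time: 20.25
tool_pos: [0.5567, 0.3059, 0.2647]
tool_rot: [-0.001, 3.141, 0.0]
ft_force: [-2.7, -1.7, 6.1]
gripper_width: 0.0613
gripper_force: 30.0
```

Call:
jog_arm([
  [0, 0, 0, 0],
  [0, 0, 0, 0],
  [0, 0, 0, 0],
  [0, 0, 0, 0],
  [0, 0, 0, 0],
  [0, 0, 0, 0],
  [0, 0, 0, 0],
  [0, 0, 0, 0],
  [0, 0, -0.2, 0],
  [0, 0, -0.4, 0],
], gripper=1)

```text
time: 21.08
tool_pos: [0.5562, 0.3057, 0.2784]
tool_rot: [0.001, -3.14, 0.002]
ft_force: [-0.2, -0.0, 1.4]
gripper_width: 0.0882
gripper_force: 0.0
```

Call:
jog_arm([
  [0, 0, -0.6, 0],
  [0, 0, -0.8, 0],
  [0, 0, -0.9, 0],
  [0, 0, -0.9, 0],
  [0, 0, -0.8, 0],
  [0, 0, -0.6, 0],
  [0, 0, -0.3, 0],
  [0, 0, 0, 0],
  [0, 0, 0, 0],
  [0, 0, 0, 0],
])

```text
time: 21.92
tool_pos: [0.5563, 0.3057, 0.4004]
tool_rot: [0.001, -3.14, 0.001]
ft_force: [0.9, -0.4, 0.1]
gripper_width: 0.088
gripper_force: 0.0
```

Run:
```python
from h import *
import cv2
s,i,wp,pr=wcam();cv2.imwrite("pics/w3.png",i[...,::-1])
print(s["time"],s["tool_pos"],s["ft_force"]);print(pr((.5567,.306,.14)),pr((.556,.306,.07)))
```

```text
21.9167 [0.55629678 0.30574111 0.40043771] [ 0.87256836 -0.39852445  0.05070288]
[251.7102308 202.9680118] [251.81967443 181.29489257]
```

View pics/w3.png

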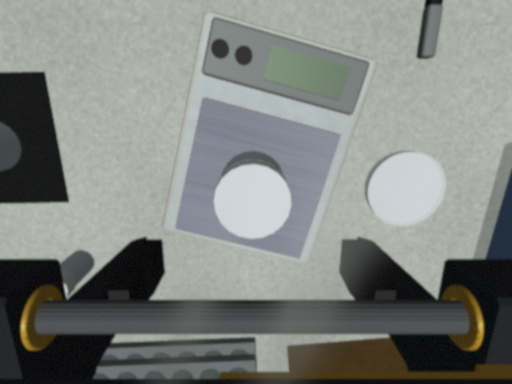

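The jar is upright at (252,202), and the pan centre is at (253,180), so it is centred within a few mm. Next, back to the bottle.

Call:
jog_arm([
  [0, -0.6, 0, 0],
  [0.1, -1, 0, 0],
  [0.1, -1, 0, 0],
  [0.1, -1, 0, 0],
  [0.1, -1, 0, 0],
  [0.1, -1, 0, 0],
  [0.1, -1, 0, 0],
  [0.2, -1, 0, 0],
  [0.2, -1, 0, 0],
  [0.2, -1, 0, 0],
])

```text
time: 22.8
tool_pos: [0.5259, 0.0634, 0.4008]
tool_rot: [-0.001, -3.14, 0.001]
ft_force: [-0.1, -0.2, 0.2]
gripper_width: 0.0881
gripper_force: 0.0
```

Call:
jog_arm([
  [0, -1, 0, 0],
  [0, -0.7, 0, 0],
  [0, -0.4, 0, 0],
  [0, 0, 0, 0],
  [0, 0, 0, 0],
  [0, 0, 0, 0],
  [0, 0, 0, 0],
  [0, 0, 0, 0],
  [0, 0, 0, 0],
  [0, 0, 0, 0],
])

```text
time: 23.63
tool_pos: [0.5268, 0.0139, 0.4014]
tool_rot: [0.002, -3.142, -0.0]
ft_force: [-0.4, 0.1, 0.4]
gripper_width: 0.0878
gripper_force: 0.0
```

Run:
```python
from h import *
import cv2
s,i,wp,pr=wcam();cv2.imwrite("pics/w4.png",i[...,::-1])
print(s["time"],s["tool_pos"],pr((.526,.012,.143)))
m=(i.min(2)>215).astype(np.uint8); n,l,st,ce=cv2.connectedComponentsWithStats(m)
for k in range(1,n):
  if st[k,4]>300: print(st[k],ce[k],wp(*ce[k],.143))
```

```text
23.6333 [0.52679654 0.01394153 0.40144623] [248.51153876 201.77846931]
[ 427   62   85  196 3667] [472.59585492 171.44777747] [0.50175831 0.1802358  0.143     ]
[384 116  38  32 338] [402.32248521 132.45857988] [0.47310079 0.12363401 0.143     ]
[408 116  36  68 632] [426.76898734 150.62658228] [0.48622702 0.14341594 0.143     ]
[  86  128   95   88 2484] [150.09863124 173.87600644] [ 0.50420999 -0.06208613  0.143     ]
[ 220  182   78   88 2992] [252.54445187 220.26671123] [0.54117938 0.01516018 0.143     ]
[165 228  34  53 498] [176.92570281 248.48192771] [ 0.56555329 -0.04576057  0.143     ]
```

View pics/w4.png

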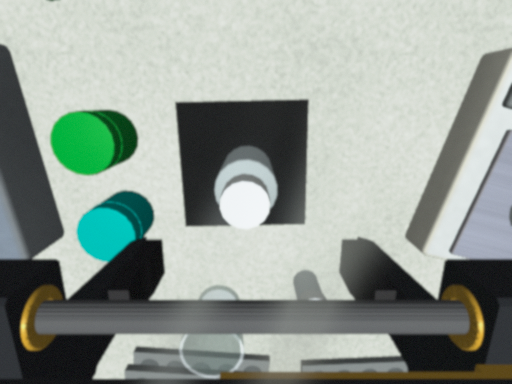

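The cap is at (245,203), within 3 mm of where I expected it. Descending on it.

Call:
jog_arm([
  [0, -0.12, 0.2, 0],
  [0, 0, 0.5, 0],
  [0, 0, 0.7, 0],
  [0, 0, 0.8, 0],
  [0, 0, 0.8, 0],
  [0, 0, 0.7, 0],
  [0, 0, 0.6, 0],
  [0, 0, 0.4, 0],
  [0, 0, 0.2, 0],
  [0, 0, 0, 0],
])

```text
time: 24.52
tool_pos: [0.5265, 0.0103, 0.2781]
tool_rot: [0.001, -3.14, 0.0]
ft_force: [-0.3, -0.8, -1.1]
gripper_width: 0.0882
gripper_force: 0.0
```

Call:
jog_arm([
  [0, 0, 0, 0],
  [0, 0, 0, 0],
  [0, 0, 0, 0],
  [0, 0, 0, 0],
  [0, 0, 0, 0],
  [0, 0, 0, 0],
  [0, 0, 0, 0],
  [0, 0, 0, 0],
  [0, 0, 0, 0],
  [0, 0, 0, 0],
], gripper=-1)

```text
time: 25.35
tool_pos: [0.5269, 0.0103, 0.2791]
tool_rot: [-0.0, 3.141, -0.0]
ft_force: [0.3, -1.0, 1.0]
gripper_width: 0.039
gripper_force: 30.0
```

Call:
jog_arm([
  [0, 0, -0.1, 0],
  [0, 0, -0.3, 0],
  [0, 0, -0.6, 0],
  [0, 0, -0.8, 0],
  [0, 0, -0.9, 0],
  [0, 0, -0.9, 0],
  [0, 0, -0.9, 0],
  [0, 0, -0.7, 0],
  [0, -0.2, -0.4, 0],
  [0, -0.4, -0.1, 0],
])

```text
time: 26.18
tool_pos: [0.5271, -0.0039, 0.4234]
tool_rot: [-0.004, 3.139, 0.002]
ft_force: [-0.1, 0.9, -2.0]
gripper_width: 0.039
gripper_force: 30.0
```

Call:
jog_arm([
  [-0.1, -0.6, 0, 0],
  [-0.1, -0.8, 0, 0],
  [-0.1, -0.8, 0, 0],
  [-0.1, -0.8, 0, 0],
  [-0.1, -0.8, 0, 0],
  [-0.1, -0.8, 0, 0],
  [-0.1, -0.8, 0, 0],
  [-0.1, -0.8, 0, 0],
  [0, -0.8, 0, 0],
  [0, -0.8, 0, 0],
])

```text
time: 27.02
tool_pos: [0.546, -0.2015, 0.4201]
tool_rot: [-0.001, -3.139, -0.0]
ft_force: [0.1, 0.5, -2.3]
gripper_width: 0.0391
gripper_force: 30.0
```

Call:
jog_arm([
  [0, -0.8, 0, 0],
  [0, -0.8, 0, 0],
  [0, -0.8, 0, 0],
  [0, -0.7, 0, 0],
  [0, -0.6, 0, 0],
  [0, -0.4, 0, 0],
  [0, -0.2, 0, 0],
  [0, 0, 0, 0],
  [0, 0, 0, 0],
  [0, 0, 0, 0],
])

```text
time: 27.85
tool_pos: [0.5473, -0.3059, 0.4213]
tool_rot: [0.003, -3.142, -0.002]
ft_force: [0.5, 0.1, -1.5]
gripper_width: 0.0392
gripper_force: 30.0
```

Over the plate centre. Lowering from 0.421 toward about 0.371.

Call:
jog_arm([
  [0, 0, 0.2, 0],
  [0, 0, 0.4, 0],
  [0, 0, 0.4, 0],
  [0, 0, 0.3, 0],
  [0, 0, 0.2, 0],
  [0, 0, 0.1, 0],
  [0, 0, 0.1, 0],
  [0, 0, 0.05, 0],
  [0, 0, 0, 0],
  [0, 0, 0, 0],
])

```text
time: 28.68
tool_pos: [0.547, -0.3072, 0.378]
tool_rot: [-0.001, 3.141, -0.0]
ft_force: [-0.6, 0.0, -2.8]
gripper_width: 0.0391
gripper_force: 30.0
```

Call:
jog_arm([
  [0, 0, 0.05, 0],
  [0, 0, 0.05, 0],
  [0, 0, 0.05, 0],
  [0, 0, 0.04, 0],
  [0, 0, 0.03, 0],
  [0, 0, 0.02, 0],
  [0, 0, 0, 0],
  [0, 0, 0, 0],
  [0, 0, 0, 0],
  [0, 0, 0, 0],
])

```text
time: 29.52
tool_pos: [0.5469, -0.3071, 0.3718]
tool_rot: [-0.001, 3.142, -0.0]
ft_force: [0.4, 0.1, -1.7]
gripper_width: 0.0392
gripper_force: 30.0
```

Call:
jog_arm([
  [0, 0, 0.02, 0],
  [0, 0, 0.02, 0],
  [0, 0, 0.02, 0],
  [0, 0, 0, 0],
  [0, 0, 0, 0],
  [0, 0, 0, 0],
  [0, 0, 0, 0],
  [0, 0, 0, 0],
  [0, 0, 0, 0],
  [0, 0, 0, 0],
])

```text
time: 30.35
tool_pos: [0.5472, -0.3073, 0.371]
tool_rot: [-0.001, 3.14, -0.001]
ft_force: [-0.7, 0.1, 4.7]
gripper_width: 0.0389
gripper_force: 29.9
```

Contact. Releasing and rising.

Call:
jog_arm([
  [0, 0, 0, 0],
  [0, 0, 0, 0],
  [0, 0, 0, 0],
  [0, 0, 0, 0],
  [0, 0, 0, 0],
  [0, 0, 0, 0],
  [0, 0, 0, 0],
  [0, 0, 0, 0],
  [0, 0, -0.2, 0],
  [0, 0, -0.4, 0],
], gripper=1)

```text
time: 31.18
tool_pos: [0.5466, -0.3068, 0.3847]
tool_rot: [0.001, -3.139, -0.002]
ft_force: [-0.4, -0.2, 0.2]
gripper_width: 0.0883
gripper_force: 0.0
```

Call:
jog_arm([
  [0, 0, -0.6, 0],
  [0, 0, -0.6, 0],
  [0, 0, -0.6, 0],
  [0, 0, -0.5, 0],
  [0, 0.5, 0, 0],
  [0, 1, 0, 0],
  [0, 1, 0, 0],
  [0, 1, 0, 0],
  [0, 1, 0, 0],
  [0, 0.6, 0, 0],
])

```text
time: 32.02
tool_pos: [0.5468, -0.1755, 0.4422]
tool_rot: [0.006, -3.141, -0.003]
ft_force: [0.6, -0.2, 0.8]
gripper_width: 0.0879
gripper_force: 0.0
```

Call:
jog_arm([
  [0, 0.5, 0, 0],
  [0, 0, 0, 0],
  [0, 0, 0, 0],
  [0, 0, 0, 0],
  [0, 0, 0, 0],
  [0, 0, 0, 0],
  [0, 0, 0, 0],
  [0, 0, 0, 0],
  [0, 0, 0, 0],
  [0, 0, 0, 0],
])

```text
time: 32.85
tool_pos: [0.5469, -0.1672, 0.4427]
tool_rot: [-0.0, 3.142, -0.0]
ft_force: [0.2, -0.6, 0.5]
gripper_width: 0.0884
gripper_force: 0.0
```

Run:
```python
from h import *
import cv2
i=optics.grab_frame("scene")[...,::-1];cv2.imwrite("pics/end.png",cv2.resize(i[100:330,110:430],(800,575),interpolation=cv2.INTER_CUBIC))
for P in [(.547,-.307,.235),(.547,-.307,.095),(.5567,.306,.14),(.5567,.306,.07)]: print((proj("scene",P)-[110,100])*2.5)
```

```text
[156.40439389  58.68031567]
[169.92039507 147.79286542]
[589.02866738 349.69694273]
[580.83659028 392.10930843]
```

View pics/end.png

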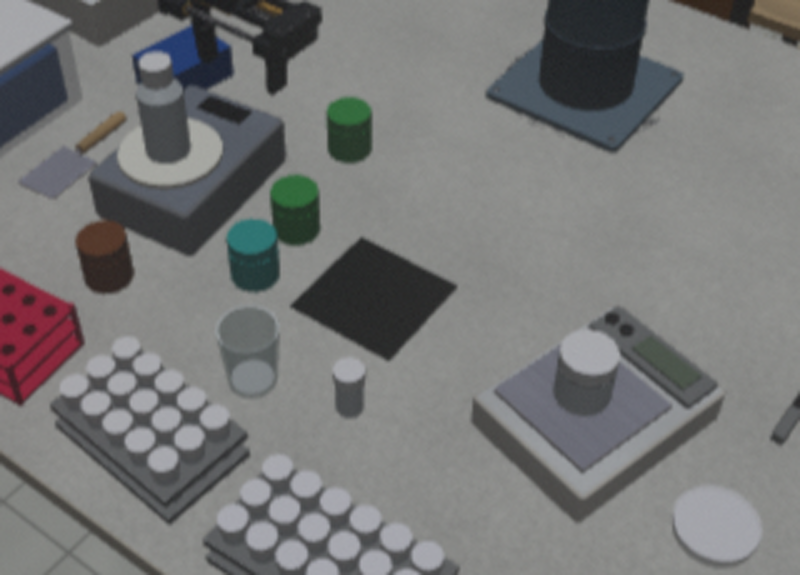

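The final scene view shows the bottle upright on the plate, its cap at (155,62) and the plate centre at (170,151). The jar is upright mid-pan with its lid at (589,352), and the gripper is clear of everything.

```bash
python3 -c "
from rig import env
print(env.sign_off())"
```

```text
the job is handed in; nothing more can be done
None
```

I swapped them and handed the job in at about 33 s: in the last pictures the bottle stands upright near the middle of the stirrer plate and the jar upright near the middle of the balance pan, with nothing else seen to have moved; sign-off returned no verdict.

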